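# Switch on and prime the reagent dispenser

## Robot

A 6-joint arm with a two-finger parallel gripper is mounted at the origin on a cart in front of the work surface, level with it; the furniture and walls round the work are solid. World frame = base frame: x ahead of the robot, y to its left, z up, the work surface at z = 0. Lengths are in m, angles in rad, forces in N, time in s.
With the tool pointing down it reaches from about 0.375 to 0.9 m from the base axis. Payload 3.1 kg.
Tool frame: the origin (TCP) lies at the very end of the fingers, on their centre line; the grasp point (between the pads) lies 19 mm behind it; x points along the fingers, y is the direction in which the jaws open and shut, and the axes are right-handed (so a half turn about x gives the same grasp; the last joint's range is limited). The gripper opens to 85 mm and grips with 20 to 120 N. Pads are 22 mm wide; open, the fingers measure 114 mm over their backs; the gripper's body (76 mm by 85 mm) begins 54 mm behind the grasp point. The pads swing forward as they close: fully open they stand 13 mm farther back than shut.
Start: joints at [-1.452, 0.527, 1.433, -0, 1.181, -0.178], TCP at [0.183, -0.597, 0.231] pointing down, gripper open.
Joint ranges: [-3.08, 3.08], [-0.75, 2.2], [0.22, 2.44], [-1.43, 4.57], [0, 2.65], [-2.85, 2.85]. Speed limits (rad/s): [2.79, 2.79, 3.14, 3.14, 3.14, 3.14].

## Interface

Orientations are given as a unit quaternion [x, y, z, w].
In Python, from station import manip gives the robot as it stands.
- The arm moves only by the shell command python3 -m jog 'ROWS' [FORCE]. ROWS is a JSON object of lists of equal length, an entry for each row: "linear": the shift along the tool's x, y, z in cm, a list of three; "twist": the turn about the tool's x in rad; "claw": the opening, from -1 (shut) to 1 (fully open). A call has 1 to 20 rows; each row is the pose to reach, as a shift and turn from the pose commanded when the call began, along the tool's axes at that moment; what a row does not reach only later rows make up. A row lasts 1/12 s, in which the tool goes at most 41.7 mm and 7.16 degrees, less where a joint would pass 70% of its speed; a pose out of reach is approached as far as the arm can. A call with a gripper value outside its range is refused whole. The fingers move at their own pace and stop on an object; FORCE is the grip in N (left out, the last holds). Time passes only in rows, so rows that repeat a pose let the fingers close. It gives the time, the measured TCP pose, the force and the opening at its end, in the units of the state.
- manip.sense(): the state, without advancing time (a new reading comes with each control period).
- manip.snapshot(name): name is "scene" or "top" or "wrist"; returns a dict with "pixels" (384x512x3 uint8, red, green, blue), "camera_matrix" (3x3 intrinsics, pixels), "k1" (the pictures are not rectified: a ray, as slopes to the right and down, at radius r is drawn at 1 + k1 r^2 times it, then the intrinsics apply), "R" (3x3) and "t" (3): a world point X has camera coordinates R X + t. Camera axes: x right, y down, z forward; pixel columns grow to the right and rows downward; lengths in m; the calibration is good to about 2 mm. A picture is of the moment at which its call begins. There is no depth.
- manip.sign_off(): hands the job in, once; it reports no verdict.
The state is a dict: "t": time; "q": joint angles; "qd": joint speeds; "tau": joint torques, N m; "tcp_pos": TCP position; "tool_rot": TCP orientation; "force": force on the tool from outside, world axes, zero at the start; "ft_torque": the same for the moment, N m; "finger_gap": opening from 0.0 (shut) to 1.0 (fully open).
Only numpy, scipy, OpenCV 4.12 (cv2) and the standard library are available. Lean on these libraries where they do the work, as an engineer would, in place of code of your own. Each camera call takes 0.05 s, during which the arm holds its last target.

## Task

Get the dispenser ready to prime: first turn the isolator's black bar handle clockwise from off fully round to its on stop. Then, on the other box, lift the sprung guard cover, pull the toggle under it right over from the hinge side to the front, and let the cover drop fully shut again. Do not knock the cup, the bottle or the carton about.

Things in the scene. Friction and masses are not known exactly. Their poses are not given: they have to be found in the camera images.
- isolator: Isolator box, fixed to the worktop: grey base with white lid, 110 x 110 x 50 mm, with a black bar handle on top. Origin under its centre on the worktop; z up, its +x points away from the robot (turned up to 0.35 rad).
- handle (a joint): Turn of the isolator's handle about the upright axis through the box's centre, rad. 0 = off: the bar lies along the box's x with its narrow pointer nose (white line) away from the robot. Grows clockwise seen from above to 1.047 (60 degrees) = on, a hard stop; small raised marks on the lid show both. May start up to 0.12. Friction about 0.1 N m; it stays where it is left.
- handle_grip (a point): Point on the turning axis of the handle, 90 mm above the worktop: the height to grip. The bar is 76 mm long (35 mm to the blunt end, 41 mm to the nose), 18 mm thick (nose 10 mm) and reaches from 64 mm to 107 mm above the worktop, on a round skirt 58 mm across. The point turns with the handle: its x axis points along the bar to the nose, z up.
- prime_box: Prime switch box, fixed to the worktop: grey base with white top plate, 98 (x) x 100 (y) x 40 mm, with an aluminium guard cover over a steel bat toggle. Origin under its centre on the worktop; z up, +x points away from the robot (turned up to 0.35 rad), towards the cover's hinge. x, y, z below are those of this box. Fixed side guards stand at y = +-40 mm up to z = 64 mm.
- cover (a joint): Opening of the guard cover about its hinge, rad: 0 = shut (plate level), grows as the front edge rises; stop at 1.9. A spring pushes it shut at every angle (about 1 N at the lip), so it must be held up by the tool (it may lean on the fingers or the gripper) and falls shut when that is withdrawn. It does not latch.
- cover_hinge (a point): Middle of the cover's hinge line, at x = +36.5, y = 0, z = 92 mm of the prime box; its axis runs along the box's y. Does not move. The hinge knuckles have a radius of 5 mm; a fixed upright steel bracket 8 mm thick stands behind (x = 40.5 to 48.5 mm) up to z = 88 mm.
- cover_lip (a point): Middle of the free front edge of the cover's lip, moves with the cover; 98 mm ahead of the hinge line; shut at x = -62, y = 0, z = 100 mm of the prime box. The lip is 60 mm wide and 20 mm long and rises forward at 25 degrees from the plate. It overhangs the box's front face (x = -49 mm) with nothing beneath it.
- cover_mid (a point): Middle of the cover's plate, moves with it. The cover is a 3 mm aluminium plate 72 mm wide and 80 mm long from hinge to lip, underside at z = 90 mm when shut; the front below it is open, 50 mm high from the box top to the plate.
- toggle_tip (a point): Rounded tip of the steel bat toggle, moves with it; the toggle is 36 mm long from its pivot (x = -23.5, y = 0, z = 46 mm of the prime box), 13 mm thick in its upper half. Off, the tip is at x = -8, z = 79 mm; on, at x = -36, z = 80 mm; upright z = 82 mm. Off, some 40 mm are free between it and the hinge bracket.
- toggle (a joint): Swing of the toggle, rad: 0 = off, leaning to the hinge; 0.785 = on, leaning to the cover's front edge (towards the robot), hard stop. May start up to 0.08. Takes about 1 N at the tip and stays where it is left.
- cup_mid (a point): Bystander: white sample cup with dark lid, 55 mm across, 58 mm tall, loose; point at its centre.
- bottle_mid (a point): Bystander: white reagent bottle with black cap, 56 mm across, 132 mm tall, loose, the one nearest behind the prime switch box; point half-way up.
- carton_mid (a point): Bystander: small blue and white carton, 55 x 90 x 45 mm, loose; point at its centre.
Things that resemble listed ones, but are neither listed nor needed, are in the scene too. What is shaped like the prime_box but turquoise is not meant.

How it is judged:
On the way, in this order (a step that is already met when the one before it is completed fails the run):
1. the isolator handle is at its on stop while the toggle is still off (value of joint handle above 0.97 rad and value of joint toggle below 0.25 rad), for 0.2 s.
2. the guard cover is lifted by more than 0.5 rad while the toggle is still off (value of joint cover above 0.5 rad and value of joint toggle below 0.3 rad), for 0.1 s.
3. the toggle is over at the front, the cover not yet shut (value of joint toggle above 0.67 rad and value of joint cover above 0.3 rad), for 0.05 s.
At the end, for the whole second after the job is handed in: The handle is within about 0.1 rad of its on stop (joint above 0.95), the toggle within about 0.12 rad of its on stop (above 0.67) and the cover is shut (below 0.04 rad) (value of joint handle above 0.95 rad and value of joint toggle above 0.67 rad and value of joint cover below 0.04 rad); the robot touches nothing.
It fails at once if the cup is pushed more than 30 mm or tipped (distance of cup_mid from where it was at the start of the episode above 0.03 m or angle between cup_mid's own z axis and vertical above 0.5 rad).
It fails at once if the bottle is pushed more than 30 mm or tipped (distance of bottle_mid from where it was at the start of the episode above 0.03 m or angle between bottle_mid's own z axis and vertical above 0.5 rad).
It fails at once if the carton is pushed more than 30 mm or tipped (distance of carton_mid from where it was at the start of the episode above 0.03 m or angle between carton_mid's own z axis and vertical above 0.5 rad).
It also fails if it takes over 54 s, if anything falls off the work surface, if the arm or the gripper's body presses on something with over 40 N, if the wrist force passes 120 N, or if a joint passes its speed limit or range.

## Working session

There is one attempt and no reset: what is moved stays moved. The work goes in short steps, Python scripts to look and compute and a shell command to move; the robot and the scene stay as the last step left them, time stands still between calls to the robot, and variables do not carry over. Pictures are saved under pics/ and viewed, and the job is handed in when it is done.

```bash
ls; mkdir -p pics; python3 - <<'E'
from station import manip
import cv2,json
print(manip.sense())
for n in ("scene","top","wrist"):
    s=manip.snapshot(n); cv2.imwrite(f"pics/{n}0.png",cv2.cvtColor(s["pixels"],cv2.COLOR_RGB2BGR))
    print(n,s["camera_matrix"],s["k1"],s["R"],s["t"])
E
```

```text
pics
{'t': 0.0, 'q': array([-1.45151384e+00,  5.28429114e-01,  1.43388878e+00,  1.52416148e-05,
        1.18137411e+00, -1.78523570e-01]), 'qd': array([ 0.002403  ,  0.00053453,  0.0003074 ,  0.0009082 ,  0.00065014,
       -0.00018016]), 'tau': array([-1.09481059e-04, -4.42348802e+01, -1.78025043e+01, -4.19176467e-04,
        8.49606644e-03, -1.25329242e-05]), 'tcp_pos': array([ 0.18332334, -0.59677835,  0.23036067]), 'tool_rot': array([ 0.69930911,  0.10564136, -0.69925519,  0.10415784]), 'force': array([-0.15435325, -0.72853773,  0.7807516 ]), 'ft_torque': array([-0.0099977 ,  0.00131311,  0.00140117]), 'finger_gap': 0.9993091093507874}
scene [[382.44830471   0.         262.05559099]
 [  0.         382.44830471 190.92745942]
 [  0.           0.           1.        ]] -0.06490455865288801 [[-0.66260837 -0.74896438  0.0015824 ]
 [-0.53619078  0.47289043 -0.69919532]
 [ 0.52292408 -0.46414114 -0.71492895]] [0.40221587 0.38661713 1.00691871]
top [[441.8140092    0.         251.61600296]
 [  0.         441.8140092  184.5084164 ]
 [  0.           0.           1.        ]] 0.04454964448162563 [[ 0.00555848 -0.99997984  0.00307119]
 [-0.99825365 -0.00572946 -0.05879474]
 [ 0.05881115 -0.00273902 -0.99826537]] [-0.00750372  0.59489376  1.46263814]
wrist [[345.13624963   0.         256.02332865]
 [  0.         345.13624963 194.38155076]
 [  0.           0.           1.        ]] -0.10004328656881621 [[ 0.29314193 -0.95606837 -0.00103667]
 [-0.9184597  -0.28191147  0.27741253]
 [-0.2655176  -0.0803691  -0.96075034]] [-0.62448322 -0.03541694  0.3786075 ]
```

View pics/scene0.png

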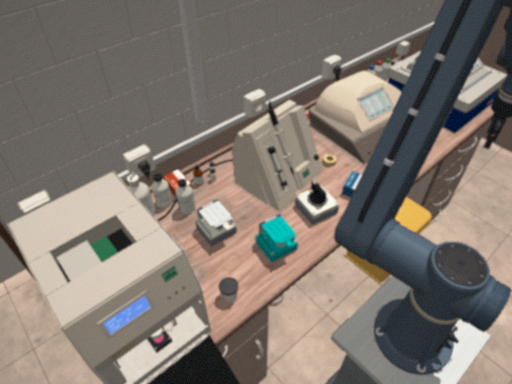

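View pics/top0.png

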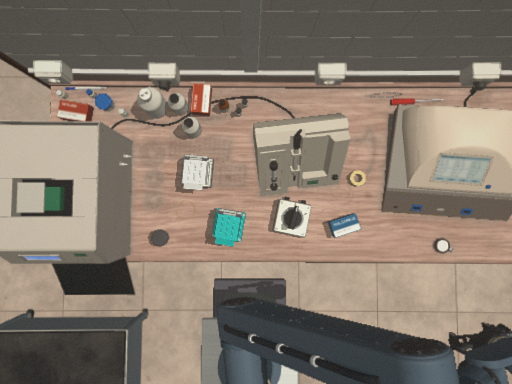

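View pics/wrist0.png

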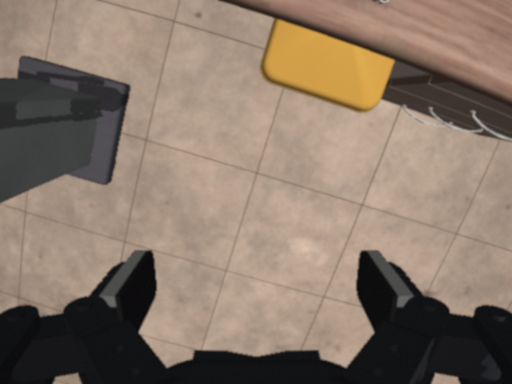

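Candidates: the white-topped box at top (197,172) is the prime box; the turquoise one at (229,227) is the decoy. The isolator is at (292,217) with its black bar. The dispenser at (275,175) also carries black knobs, but it's a different fixture. Next, enlarged crops to confirm.

```bash
cat > h.py <<'E'
import numpy as np, cv2
from station import manip
def snap(n,out=None,crop=None,k=1):
    s=manip.snapshot(n); im=cv2.cvtColor(s["pixels"],cv2.COLOR_RGB2BGR)
    if out:
        c=im
        if crop: c=im[crop[1]:crop[3],crop[0]:crop[2]]
        cv2.imwrite(out,cv2.resize(c,None,fx=k,fy=k,interpolation=cv2.INTER_CUBIC))
    return s
def ray(s,u,v):
    K=s["camera_matrix"];d=np.array([(u-K[0,2])/K[0,0],(v-K[1,2])/K[1,1]])
    p=d.copy()
    for _ in range(20): p=d/(1+s["k1"]*(p@p))
    R=np.array(s["R"]);t=np.array(s["t"])
    return -R.T@t, R.T@np.array([p[0],p[1],1])
def onz(s,u,v,z):
    c,d=ray(s,u,v); return c+d*(z-c[2])/d[2]
def proj(s,X):
    c=np.array(s["R"])@np.array(X)+np.array(s["t"]);p=c[:2]/c[2];p=p*(1+s["k1"]*(p@p))
    K=s["camera_matrix"];return np.array([K[0,0]*p[0]+K[0,2],K[1,1]*p[1]+K[1,2]])
E
python3 - <<'E'
import cv2
a=cv2.imread("pics/top0.png")
cv2.imwrite("pics/c1.png",cv2.resize(a[145:205,160:235],None,fx=10,fy=10,interpolation=cv2.INTER_CUBIC))
cv2.imwrite("pics/c2.png",cv2.resize(a[190:245,265:325],None,fx=10,fy=10,interpolation=cv2.INTER_CUBIC))
b=cv2.imread("pics/scene0.png")
cv2.imwrite("pics/c3.png",cv2.resize(b[165:275,160:350],None,fx=4,fy=4,interpolation=cv2.INTER_CUBIC))
E
```

```text
(no output)
```

View pics/c1.png

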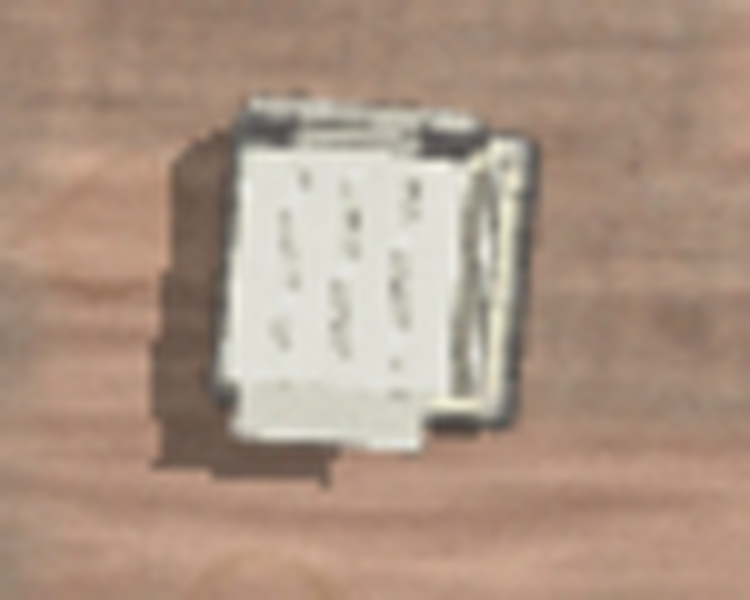

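View pics/c2.png

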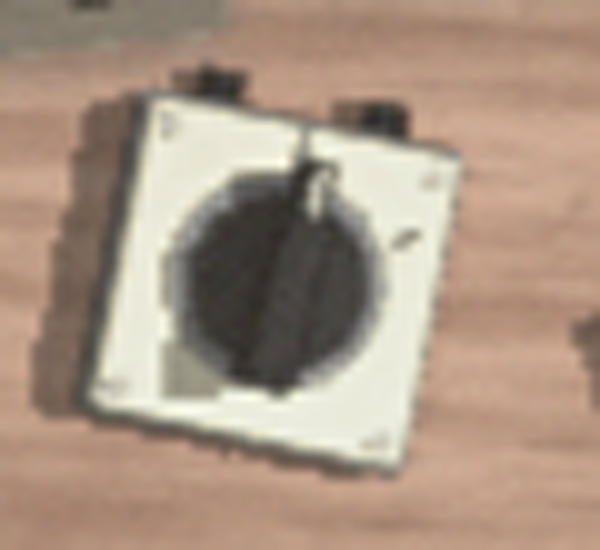

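View pics/c3.png

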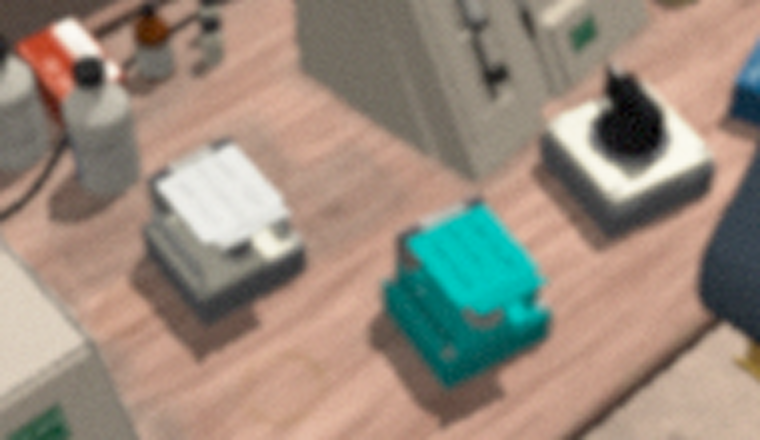

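```bash
python3 - <<'E'
from h import *
s=snap("top")
f=lambda x,y,ox,oy,z:onz(s,(x+.5)/10-.5+ox,(y+.5)/10-.5+oy,z)
print("cam",ray(s,0,0)[0])
P=[f(x,y,265,190,.05) for x,y in [(145,92),(463,152),(400,475),(90,405)]]
for p in P: print(p)
c=sum(P)/4; print("iso",c)
d=(P[0]+P[1]-P[2]-P[3]);print("yaw x",np.arctan2(d[1],d[0]));e=P[0]+P[3]-P[1]-P[2];print("yaw y",np.arctan2(-e[0],e[1]), np.linalg.norm(d)/2,np.linalg.norm(e)/2)
n=f(320,170,265,190,.107);b=f(272,385,265,190,.107);print("bar",np.arctan2(*(n-b)[1::-1]),np.linalg.norm(n-b),n,b)
print("prime")
L=f(232,437,160,145,.1);R=f(424,450,160,145,.1);print("lip",L,R,(L+R)/2,np.linalg.norm(L-R),np.arctan2(-(L-R)[0],(L-R)[1]))
BL=f(240,150,160,145,.093);print("plate back left",BL)
FR=f(505,420,160,145,.04);BR=f(537,140,160,145,.04);print("box right",FR,BR,np.linalg.norm(FR-BR),np.arctan2(*(BR-FR)[1::-1]))
lm=(L+R)/2
for yaw in(-.05,-.08,-.1,-.12):
    print(yaw,"org",lm+.062*np.array([np.cos(yaw),np.sin(yaw),0]))
for nm,u,v,z in [("cup",160,238,.058),("bottle",191,122,.132),("carton",344,225,.045),("teal",229,227,.09)]: print(nm,onz(s,u,v,z))
E
```

```text
cam [ 5.07877138e-01 -8.89583579e-05  1.49510067e+00]
[ 0.54687464 -0.09402752  0.05      ]
[ 0.52789791 -0.19788618  0.05      ]
[ 0.42290335 -0.17708249  0.05      ]
[ 0.44491397 -0.07628162  0.05      ]
iso [ 0.48564747 -0.13631945  0.05      ]
yaw x -0.18415958830828374
yaw y -0.1976560509857821 0.10525746937789983 0.10436173328960328
bar -0.22060560853198366 0.06889996732078564 [ 0.5211951  -0.14525028  0.107     ] [ 0.45396491 -0.13017355  0.107     ]
prime
lip [0.57698839 0.21340037 0.1       ] [0.57321756 0.15284504 0.1       ] [0.57510297 0.18312271 0.1       ] 0.06067261906542336 -0.06219050615303718
plate back left [0.66884714 0.21324642 0.093     ]
box right [0.58607498 0.13288266 0.04      ] [0.67889503 0.12331524 0.04      ] 0.09331182801002104 -0.10271221706824911
-0.05 org [0.63702549 0.180024   0.1       ]
-0.08 org [0.63690468 0.178168   0.1       ]
-0.1 org [0.63679323 0.17693304 0.1       ]
-0.12 org [0.63665711 0.17570055 0.1       ]
cup [0.41803465 0.29047312 0.058     ]
bottle [0.78182483 0.18575701 0.132     ]
carton [ 0.46261509 -0.30641428  0.045     ]
teal [0.45549782 0.0669019  0.09      ]
```

```bash
cat >> h.py <<'E'
from scipy.spatial.transform import Rotation as Ro
def tool():
    s=manip.sense();R=Ro.from_quat(s["tool_rot"]).as_matrix();return s,R
def go(p,yaw=None):
    """shift (cm, tool axes) and twist to get TCP to p, tool y at world yaw"""
    s,R=tool();print("t",round(s["t"],2),"pos",s["tcp_pos"].round(4),"yawY",round(float(np.arctan2(R[1,1],R[0,1])),3),"F",s["force"].round(1),"gap",round(s["finger_gap"],2))
    print("lin cm",(R.T@(np.array(p)-s["tcp_pos"])*100).round(2))
    if yaw is not None:
        d=-(yaw-np.arctan2(R[1,1],R[0,1]));d=(d+np.pi/2)%np.pi-np.pi/2
        print("twist(about tool x, down)",round(float(d),3),"q6",s["q"][5].round(3))
E
python3 - <<'E'
from h import *
s,R=tool();print(R.round(3))
w=manip.snapshot("wrist");C=ray(w,0,0)[0];print("cam in tool",(R.T@(C-s["tcp_pos"])).round(3))
go([.486,-.136,.25],-.21+np.pi/2)
E
```

```text
[[-0.     0.293 -0.956]
 [ 0.001 -0.956 -0.293]
 [-1.    -0.001 -0.   ]]
cam in tool [-0.142  0.    -0.071]
t 0.25 pos [ 0.1834 -0.5971  0.2308] yawY -1.273 F [-0.1 -0.4  0.8] gap 1.0
lin cm [ -1.87 -35.2  -42.46]
twist(about tool x, down) 0.508 q6 -0.179
```

```bash
python3 -m jog '{"linear":[[-0.2,-2.2,-2.6],[-0.5,-4.4,-5.2],[-0.8,-6.6,-8],[-1,-8.8,-10.6],[-1.3,-11,-13.3],[-1.6,-13.2,-16],[-1.9,-15.4,-18.6],[-1.9,-17.6,-21.3],[-1.9,-19.8,-24],[-1.9,-22,-26.6],[-1.9,-24.2,-29.2],[-1.9,-26.4,-32],[-1.9,-28.6,-34.6],[-1.9,-30.8,-37.2],[-1.9,-33,-40],[-1.9,-34.4,-41.6],[-1.9,-35.2,-42.5],[-1.9,-35.2,-42.5],[-1.9,-35.2,-42.5],[-1.9,-35.2,-42.5]],"twist":[-0.05,-0.12,-0.2,-0.3,-0.4,-0.5,-0.6,-0.7,-0.8,-0.9,-1.0,-1.1,-1.2,-1.3,-1.4,-1.5,-1.6,-1.7,-1.7,-1.7],"claw":[1,1,1,1,1,1,1,1,1,1,1,1,1,1,1,1,1,1,1,1]}' 40; python3 - <<'E'
from h import *
go([.486,-.136,.2],1.36)
E
```

```text
t: 1.92
tcp_pos: [0.4864, -0.1361, 0.2503]
tool_rot: [0.383, 0.594, -0.383, 0.594]
force: [-0.2, -1.0, -1.0]
finger_gap: 0.998
t 1.92 pos [ 0.4864 -0.1361  0.2503] yawY 0.425 F [-0.2 -1.  -1. ] gap 1.0
lin cm [ 5.03 -0.03 -0.02]
twist(about tool x, down) -0.935 q6 -0.919
```

```bash
python3 -m jog '{"linear":[[0.4,0,0],[0.8,0,0],[1.4,0,0],[2,0,0],[2.5,0,0],[3,0,0],[3.5,0,0],[4,0,0],[4.5,0,0],[5,0,0],[5,0,0]],"twist":[-0.05,-0.15,-0.25,-0.35,-0.45,-0.55,-0.65,-0.75,-0.85,-0.94,-0.94],"claw":[1,1,1,1,1,1,1,1,1,1,1]}'; python3 - <<'E'
from h import *
s=snap("top","pics/t1.png",(210,150,340,250),6)
snap("wrist","pics/w1.png")
go([.486,-.136,.071],1.36)
E
```

```text
t: 2.83
tcp_pos: [0.4856, -0.1367, 0.1995]
tool_rot: [0.073, 0.704, -0.072, 0.703]
force: [0.5, 0.5, 0.8]
finger_gap: 1.002
t 2.93 pos [ 0.4862 -0.1368  0.2003] yawY 1.362 F [ 1.  -0.1 -0.2] gap 1.0
lin cm [12.93  0.07 -0.03]
twist(about tool x, down) 0.002 q6 -1.858
```

View pics/w1.png

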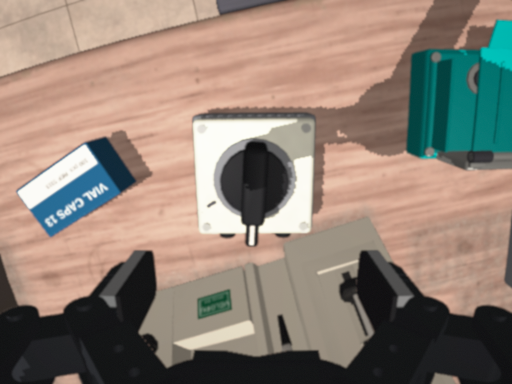

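View pics/t1.png

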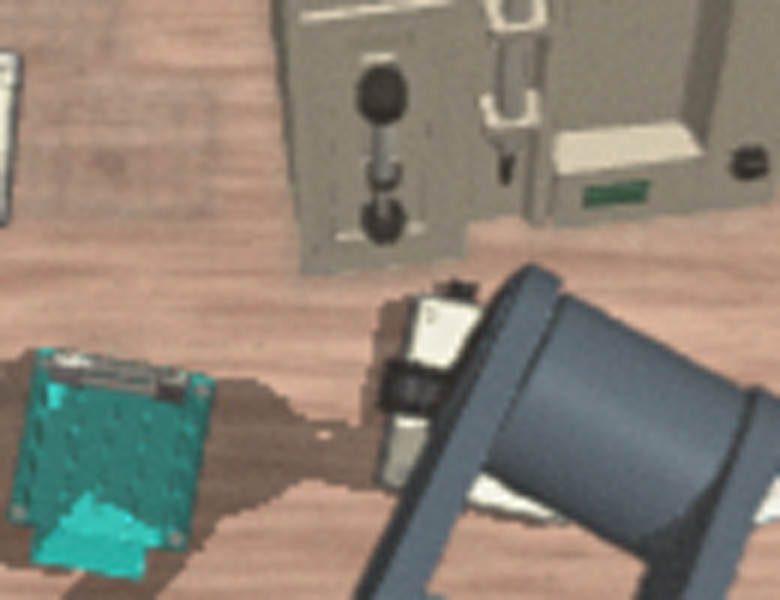

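Wrist view: isolator lid corners (193,115), (315,115), (313,233), (198,235); the bar runs from (257,143) to its nose at (251,245), roughly along the tool. The gripper is centred and clear of the dispenser.

```bash
python3 - <<'E'
from h import *
s=snap("wrist","pics/w2.png",(180,100,330,255),5)
P=[onz(s,u,v,.05) for u,v in [(193,115),(315,115),(313,234),(198,235)]]
for p in P: print(p.round(4))
print(sum(P)/4)
b=onz(s,257,143,.107);n=onz(s,252,245,.1);print(b,n,np.arctan2(*(n-b)[1::-1]))
E
```

```text
[ 0.4219 -0.1773  0.05  ]
[ 0.443  -0.0777  0.05  ]
[ 0.5481 -0.0969  0.05  ]
[ 0.5272 -0.2003  0.05  ]
[ 0.4850688 -0.1380454  0.05     ]
[ 0.44857597 -0.12845015  0.107     ] [ 0.52502737 -0.14849005  0.1       ] -0.2563583941525284
```

View pics/w2.png

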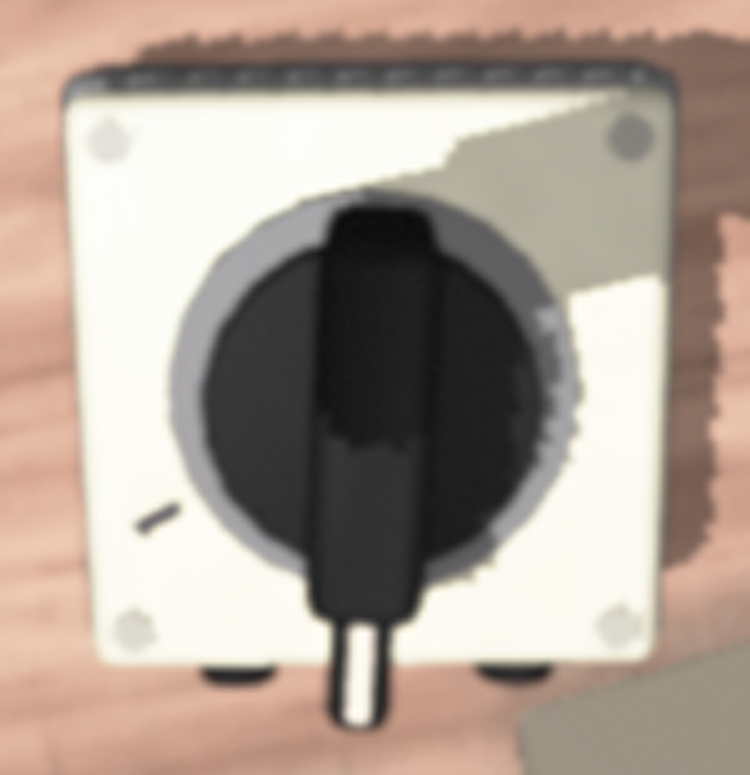

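```bash
python3 -m jog '{"linear":[[1,0,0.05],[3,0,0.05],[5,0,0.05],[7,0,0.05],[9,0,0.05],[11,0,0.05],[12,0,0.05],[12.5,0,0.05],[12.9,0,0.05],[12.9,0,0.05],[12.9,0,0.05],[12.9,0,0.05],[12.9,0,0.05],[12.9,0,0.05],[12.9,0,0.05],[12.9,0,0.05],[12.9,0,0.05]],"twist":[0.02,0.045,0.045,0.045,0.045,0.045,0.045,0.045,0.045,0.045,0.045,0.045,0.045,0.045,0.045,0.045,0.045],"claw":[1,1,1,1,1,1,1,1,1,1,-1,-1,-1,-1,-1,-1,-1]}' 40; python3 - <<'E'
from h import *
go([.4855,-.137,.071],1.315)
E
```

```text
t: 4.4
tcp_pos: [0.4868, -0.1386, 0.0721]
tool_rot: [0.086, 0.702, -0.088, 0.702]
force: [-4.9, -8.9, 4.6]
finger_gap: 0.206
t 4.4 pos [ 0.4868 -0.1386  0.0721] yawY 1.324 F [-4.9 -8.9  4.6] gap 0.21
lin cm [ 0.11  0.12 -0.17]
twist(about tool x, down) 0.009 q6 -1.816
```

Gripped (18 mm is about 0.21 of the opening). Now turning it clockwise.

```bash
python3 -m jog '{"linear":[[0,0,0],[0,0,0],[0,0,0],[0,0,0],[0,0,0],[0,0,0],[0,0,0],[0,0,0],[0,0,0],[0,0,0],[0,0,0],[0,0,0],[0,0,0],[0,0,0],[0,0,0],[0,0,0],[0,0,0],[0,0,0]],"twist":[0.05,0.12,0.2,0.28,0.36,0.44,0.52,0.6,0.68,0.76,0.84,0.9,0.95,1,1.03,1.05,1.05,1.05],"claw":[-1,-1,-1,-1,-1,-1,-1,-1,-1,-1,-1,-1,-1,-1,-1,-1,-1,-1]}'; python3 - <<'E'
from h import *
go([.4855,-.137,.071],.33)
print(manip.sense()["ft_torque"])
snap("wrist","pics/w3.png")
E
```

```text
t: 5.9
tcp_pos: [0.4859, -0.1396, 0.0721]
tool_rot: [0.422, 0.565, -0.427, 0.567]
force: [-7.5, -11.3, 4.4]
finger_gap: 0.205
t 5.9 pos [ 0.4859 -0.1396  0.0721] yawY 0.284 F [ -7.5 -11.3   4.4] gap 0.21
lin cm [ 0.11  0.03 -0.26]
twist(about tool x, down) -0.046 q6 -0.772
[-1.56665596  0.90746111  1.64275185]
```

View pics/w3.png

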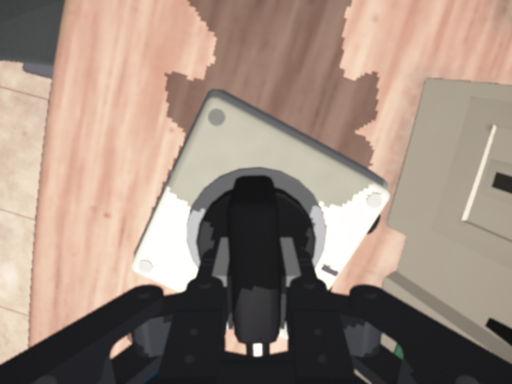

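The vertical moment of 1.64 N m says the handle is against the hard stop. Releasing and rising.

```bash
python3 -m jog '{"linear":[[0,0,0],[0,0,0],[0,0,0],[0,0,0],[0,0,0],[-1,0,0],[-3,0,0],[-6,0,0],[-9,0,0],[-12,0,0],[-14,0,0],[-14,0,0]],"twist":[0,0,0,0,0,0,0,0,0,0,0,0],"claw":[1,1,1,1,1,1,1,1,1,1,1,1]}'; python3 - <<'E'
from h import *
s=snap("wrist","pics/w4.png")
# expected end positions of nose at on
go([.515,.189,.25],-.08)
E
```

```text
t: 6.95
tcp_pos: [0.4896, -0.1374, 0.2164]
tool_rot: [0.428, 0.56, -0.427, 0.567]
force: [0.3, -0.6, -0.4]
finger_gap: 1.0
t 7.0 pos [ 0.4884 -0.1369  0.2143] yawY 0.272 F [ 1.1 -0.8 -0.2] gap 1.0
lin cm [ -3.66  11.35 -30.65]
twist(about tool x, down) 0.352 q6 -0.766
```

View pics/w4.png

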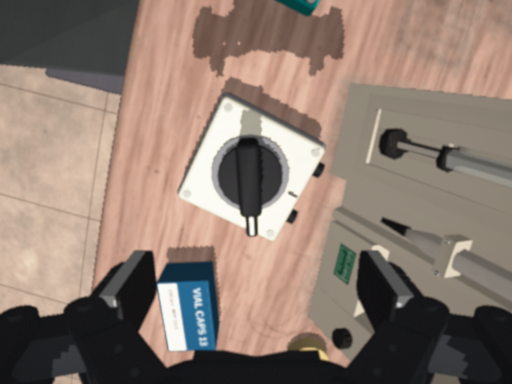

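```bash
python3 - <<'E'
from h import *
s=snap("wrist","pics/w5.png",(170,85,335,250),5)
b=onz(s,248,140,.107);n=onz(s,252,232,.1);print("bar",np.arctan2(*(n-b)[1::-1]),"expect on ~ -1.24")
P=[onz(s,*p,.05) for p in[(180,192),(228,96),(325,145),(272,241)]]
for a,c in ((0,1),(1,2),(2,3),(3,0)): print(((np.arctan2(*(P[c]-P[a])[1::-1])+np.pi/4)%(np.pi/2)-np.pi/4).round(3))
E
```

```text
bar -1.2637963780235464 expect on ~ -1.24
-0.223
-0.186
-0.19
-0.25
```

View pics/w5.png

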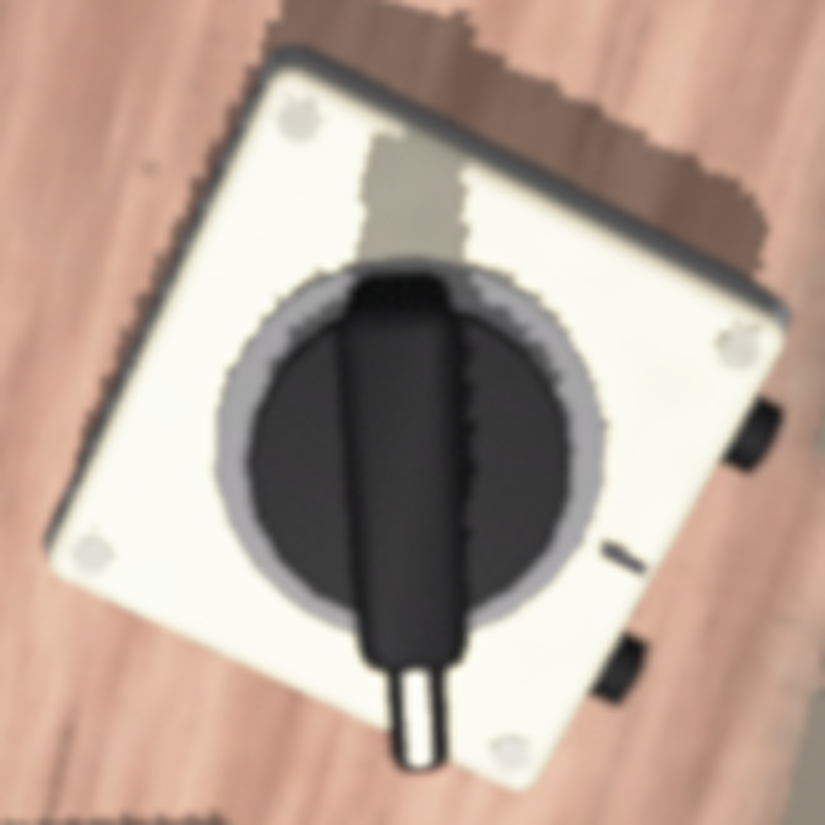

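The handle bar is at about 1.06 rad from the box axis, so it is on. Next, the prime box.

```bash
python3 -m jog '{"linear":[[-0.6,0.8,-2],[-1.4,1.6,-5],[-2.2,2.6,-8],[-3,3.6,-11],[-3.7,4.6,-14],[-3.7,5.6,-17],[-3.7,6.6,-20],[-3.7,7.6,-23],[-3.7,8.6,-26],[-3.7,9.6,-29],[-3.7,10.2,-31],[-3.7,10.2,-31],[-3.7,10.2,-31]],"twist":[0.02,0.05,0.08,0.12,0.16,0.2,0.24,0.28,0.31,0.34,0.35,0.35,0.35],"claw":[1,1,1,1,1,1,1,1,1,1,1,1,1]}'; python3 - <<'E'
from h import *
snap("wrist","pics/w6.png");snap("top","pics/t6.png",(130,110,270,215),5)
snap("scene","pics/s6.png",(130,120,280,250),5)
go([.503,.188,.1],-.08)
E
```

```text
t: 8.13
tcp_pos: [0.5006, 0.1904, 0.2467]
tool_rot: [-0.517, -0.481, 0.52, -0.48]
force: [0.1, -0.3, -0.5]
finger_gap: 0.994
t 8.28 pos [0.5014 0.1886 0.2475] yawY -0.079 F [-0.3  0.2 -0.7] gap 1.0
lin cm [14.75  0.2   0.04]
twist(about tool x, down) 0.001 q6 0.23
```

View pics/w6.png

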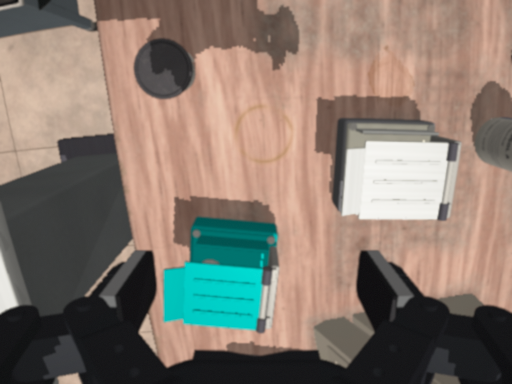

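View pics/t6.png

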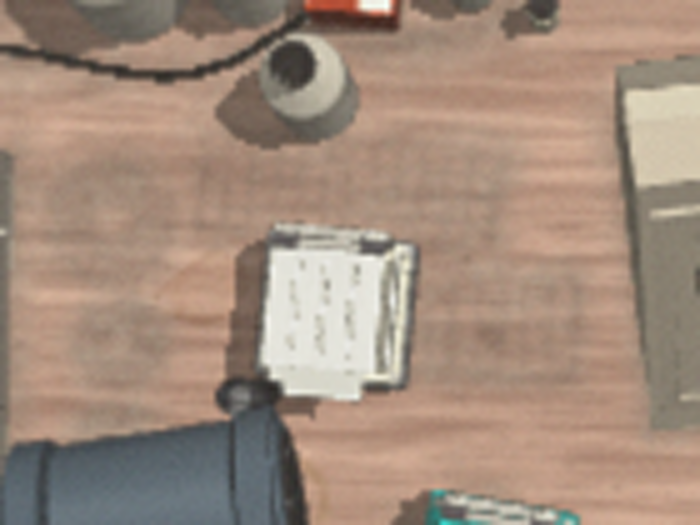

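View pics/s6.png

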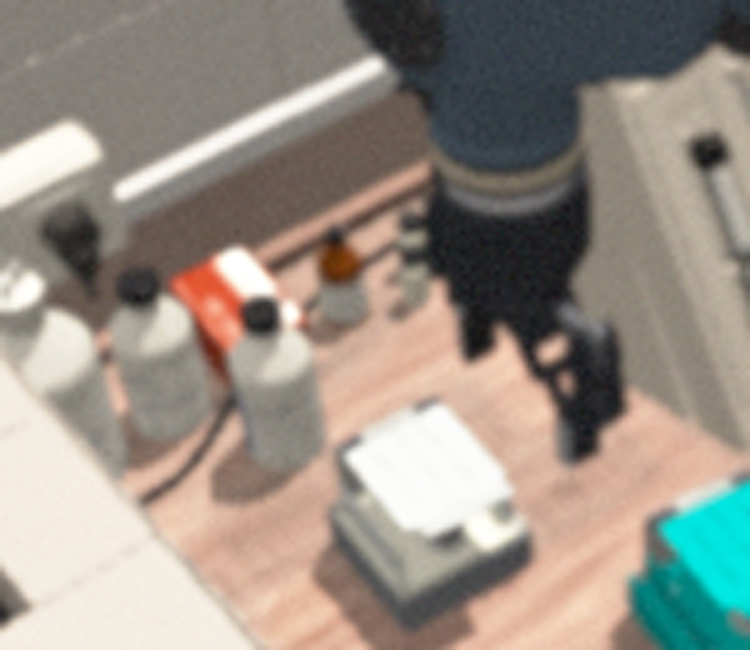

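```bash
cat > ov.py <<'E'
from h import *
def T(o,yaw):
    R=Ro.from_euler('z',yaw).as_matrix();return lambda p:R@np.array(p)+np.array([o[0],o[1],0])
def segs():
    m=.001
    L=[]
    pl=[(36.5,36,93),(-43.5,36,93),(-43.5,-36,93),(36.5,-36,93)]
    lip=[(-43.5,30,92),(-62,30,100),(-62,-30,100),(-43.5,-30,92)]
    top=[(49,50,40),(-49,50,40),(-49,-50,40),(49,-50,40)]
    bot=[(49,50,0),(-49,50,0),(-49,-50,0),(49,-50,0)]
    for q in(pl,lip,top,bot):
        for i in range(4): L.append((np.array(q[i])*m,np.array(q[(i+1)%4])*m))
    return L
def draw(n,o,yaw,crop,k,out):
    s=manip.snapshot(n);im=cv2.cvtColor(s["pixels"],cv2.COLOR_RGB2BGR)
    c=cv2.resize(im[crop[1]:crop[3],crop[0]:crop[2]],None,fx=k,fy=k,interpolation=cv2.INTER_CUBIC)
    f=T(o,yaw)
    for a,b in segs():
        p=[tuple(int(x) for x in ((proj(s,f(e))-np.array(crop[:2])+.5)*k)) for e in(a,b)]
        cv2.line(c,p[0],p[1],(0,0,255),1)
    cv2.imwrite(out,c)
E
python3 - <<'E'
from ov import *
draw("wrist",(.6368,.1775),-.08,(325,100,475,235),5,"pics/o1.png")
draw("top",(.6368,.1775),-.08,(165,145,235,205),9,"pics/o2.png")
E
```

```text
(no output)
```

View pics/o1.png

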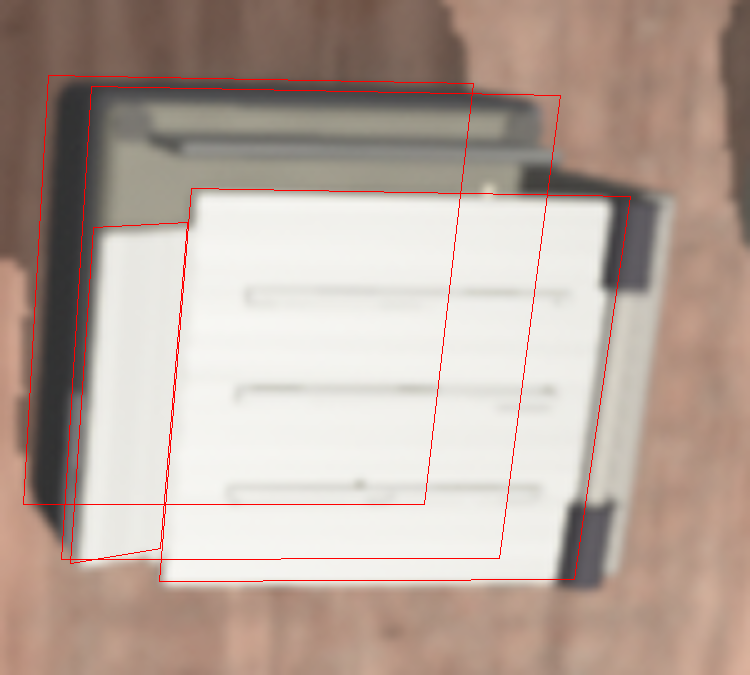

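View pics/o2.png

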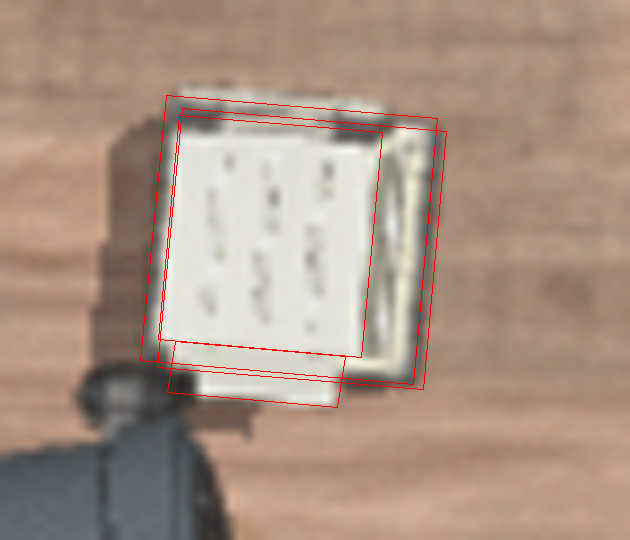

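Overlay: the model lines match plate, lip and box to within about 2 mm in both the wrist and top views, so I take the origin as (0.637, 0.177) with yaw -0.08. Tool y is then box +x. I'll descend in front of the lip and push with the back of the rear finger.

```bash
python3 -m jog '{"linear":[[2,0,0],[5,0,0],[8,0,0],[11,0,0],[14,0,0],[16,0,0],[17,0,0],[17.5,0,0],[17.5,0.3,0],[17.5,0.6,0],[17.5,0.9,0],[17.5,1.2,0],[17.5,1.4,0],[17.5,1.4,0]],"twist":[0,0,0,0,0,0,0,0,0,0,0,0,0,0],"claw":[1,1,1,1,1,1,1,1,1,1,1,1,1,1]}'; python3 - <<'E'
from h import *
snap("wrist","pics/w7.png");
snap("scene","pics/s7.png",(130,120,280,250),5)
print(manip.sense()["force"],manip.sense()["tcp_pos"])
E
```

```text
t: 9.55
tcp_pos: [0.5171, 0.1887, 0.0742]
tool_rot: [0.52, 0.48, -0.518, 0.481]
force: [-0.2, -0.2, -0.1]
finger_gap: 0.999
[-0.25280703  0.11838407  0.70653875] [0.51604443 0.18862128 0.07372583]
```

View pics/w7.png

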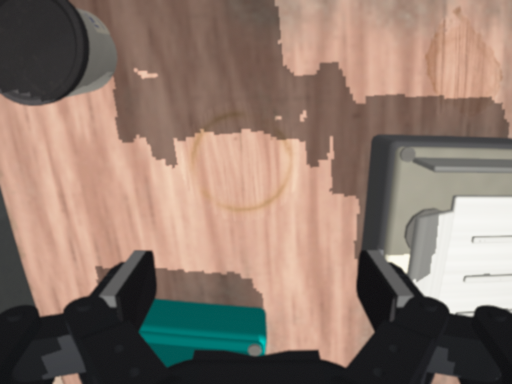

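View pics/s7.png

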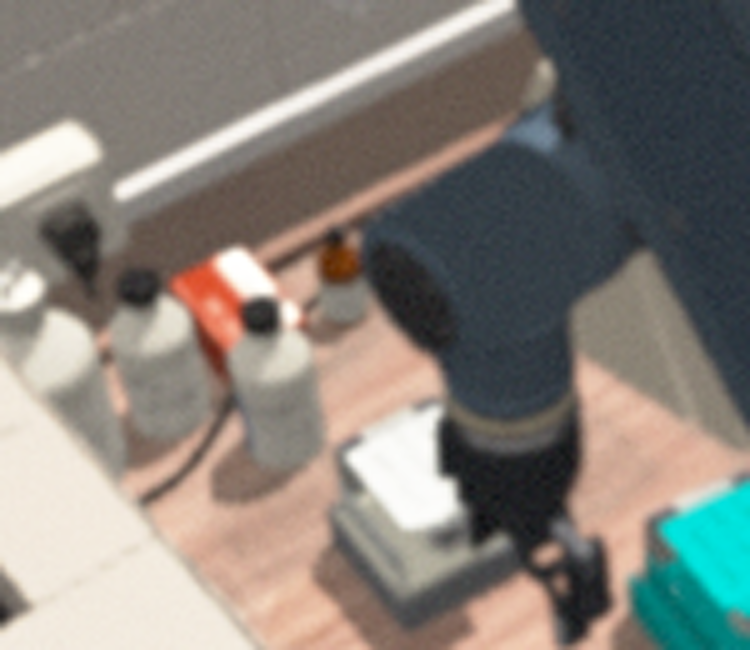

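No contact yet. Pushing on in box +x slowly to build up force.

```bash
python3 -m jog '{"linear":[[0,0.2,0],[0,0.4,0],[0,0.6,0],[0,0.6,0]],"twist":[0,0,0,0],"claw":[1,1,1,1]}'; python3 -m jog '{"linear":[[0,0.2,0],[0,0.4,0],[0,0.4,0]],"twist":[0,0,0],"claw":[1,1,1]}'
```

```text
t: 9.98
tcp_pos: [0.5193, 0.1882, 0.073]
tool_rot: [-0.518, -0.481, 0.521, -0.479]
force: [-5.9, 1.4, 2.9]
finger_gap: 1.003
t: 10.23
tcp_pos: [0.5194, 0.1881, 0.0727]
tool_rot: [-0.515, -0.483, 0.523, -0.477]
force: [-11.3, 2.1, 7.9]
finger_gap: 1.001
```

```bash
python3 -m jog '{"linear":[[-0.3,0.05,0],[-0.6,0.1,0],[-0.9,0.15,0],[-1.2,0.2,0],[-1.2,0.2,0]],"twist":[0,0,0,0,0],"claw":[1,1,1,1,1]}'; python3 - <<'E'
from h import *
snap("wrist","pics/w8.png");
E
```

```text
t: 10.65
tcp_pos: [0.5206, 0.188, 0.0841]
tool_rot: [-0.515, -0.484, 0.523, -0.477]
force: [-10.2, 3.4, -0.6]
finger_gap: 1.004
```

View pics/w8.png

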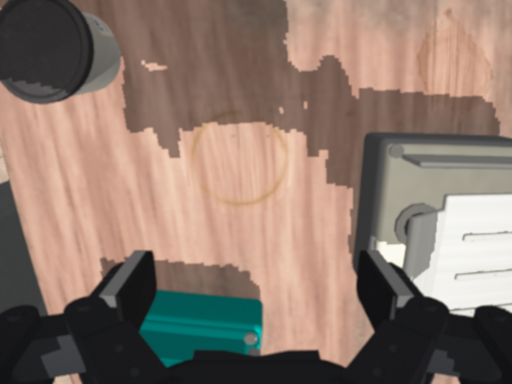

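```bash
python3 -m jog '{"linear":[[-0.3,0.2,0],[-0.6,0.4,0],[-0.9,0.6,0],[-1.2,0.8,0],[-1.2,0.8,0]],"twist":[0,0,0,0,0],"claw":[1,1,1,1,1]}'; python3 - <<'E'
from h import *
snap("wrist","pics/w9.png",(330,120,512,384),3);snap("scene","pics/s9.png",(130,120,280,250),5)
E
```

```text
t: 11.12
tcp_pos: [0.5231, 0.1877, 0.0951]
tool_rot: [-0.512, -0.487, 0.526, -0.474]
force: [-18.1, 3.3, 4.4]
finger_gap: 1.001
```

View pics/w9.png

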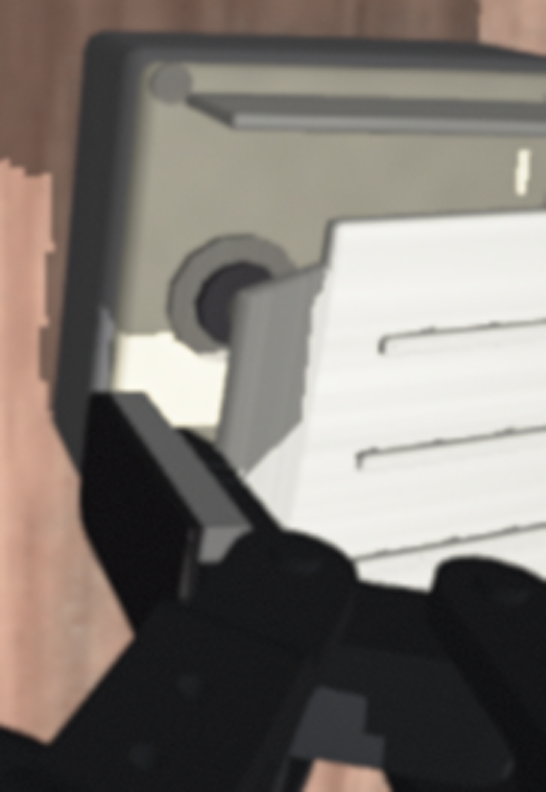

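View pics/s9.png

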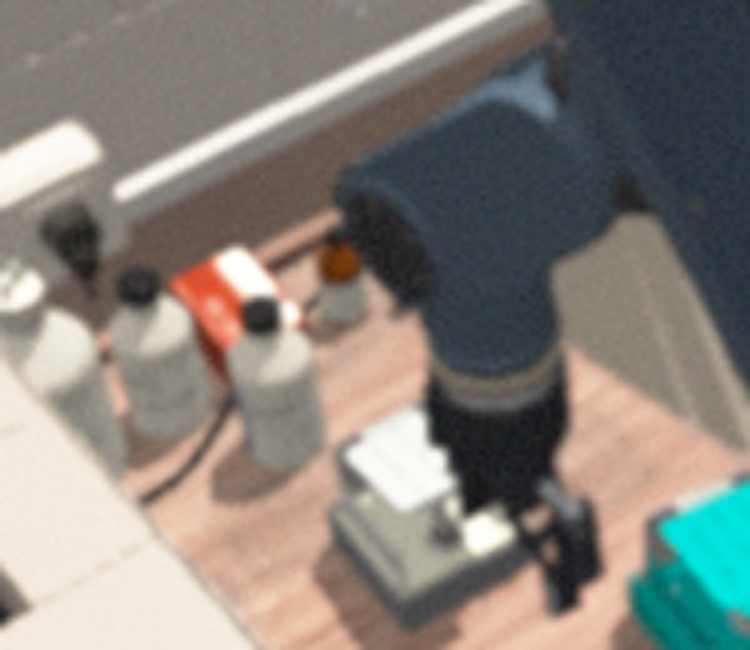

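The cover is rising: in the wrist crop the toggle collar now shows beneath the tilted plate. Following the arc.

```bash
python3 -m jog '{"linear":[[-0.4,0.2,0],[-0.8,0.4,0],[-1.2,0.6,0],[-1.6,0.8,0],[-2.0,1.0,0],[-2.4,1.2,0],[-2.8,1.4,0],[-3.2,1.7,0],[-3.6,2.0,0],[-4.0,2.4,0],[-4.3,2.7,0],[-4.3,2.7,0]],"twist":[0,0,0,0,0,0,0,0,0,0,0,0],"claw":[1,1,1,1,1,1,1,1,1,1,1,1]}'; python3 - <<'E'
from h import *
snap("wrist","pics/w10.png",(250,60,512,384),2);snap("scene","pics/s10.png",(130,100,280,250),4)
go([.637,.177,.1],-.08)
E
```

```text
t: 12.22
tcp_pos: [0.5619, 0.1853, 0.1415]
tool_rot: [-0.519, -0.48, 0.519, -0.48]
force: [-1.9, 1.5, 1.6]
finger_gap: 0.999
t 12.32 pos [0.5623 0.1851 0.1406] yawY -0.078 F [-3.7  1.2  2. ] gap 1.0
lin cm [4.06 7.52 0.23]
twist(about tool x, down) 0.002 q6 0.207
```

View pics/w10.png

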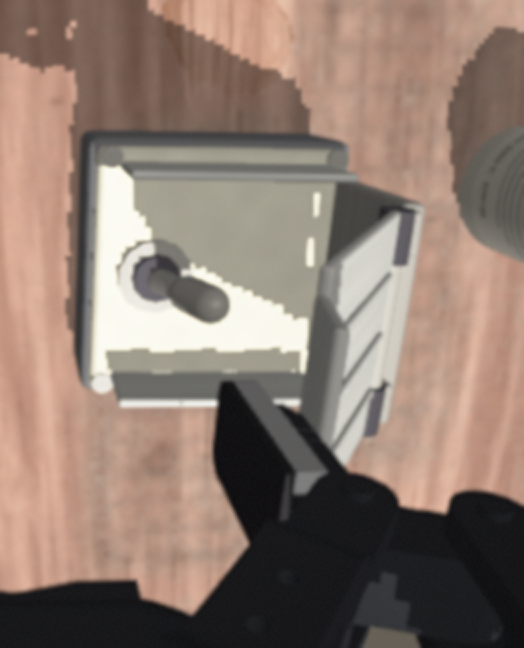

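View pics/s10.png

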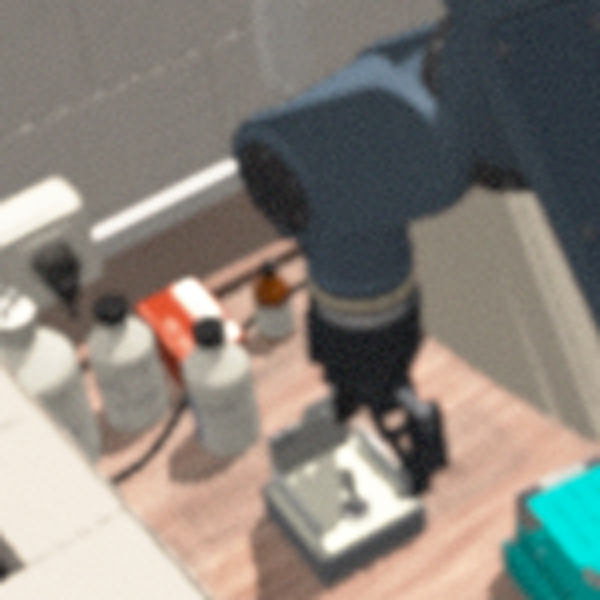

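Cover is open to about 1 rad, leaning on the rear finger. The toggle leans to the hinge with its tip at wrist (356,212). Now further back over the gap, then down behind the toggle.

```bash
python3 -m jog '{"linear":[[-0.2,0.4,0.05],[-0.4,0.8,0.1],[-0.5,1.2,0.15],[-0.5,1.6,0.2],[-0.5,2.0,0.2],[-0.5,2.4,0.2],[-0.5,2.8,0.2],[-0.5,3.2,0.2],[-0.5,3.5,0.2],[-0.5,3.7,0.2],[-0.5,3.7,0.2],[0.5,3.7,0.2],[1.5,3.7,0.2],[2.5,3.7,0.2],[3.5,3.7,0.2],[3.5,3.7,0.2]],"twist":[0,0,0,0,0,0,0,0,0,0,0,0,0,0,0,0],"claw":[1,1,1,1,1,1,1,1,1,1,1,1,1,1,1,1]}'; python3 - <<'E'
from h import *
snap("wrist","pics/w11.png",(250,60,512,384),2);snap("scene","pics/s11.png",(130,100,280,250),4)
go([.637,.177,.1],-.08)
E
```

```text
t: 13.65
tcp_pos: [0.6065, 0.1802, 0.1106]
tool_rot: [0.524, 0.476, -0.514, 0.484]
force: [-3.3, 0.4, 1.1]
finger_gap: 0.999
t 13.75 pos [0.5994 0.18   0.1057] yawY -0.078 F [-1.9  0.2 -0.1] gap 1.0
lin cm [0.57 3.77 0.01]
twist(about tool x, down) 0.002 q6 0.191
```

View pics/w11.png

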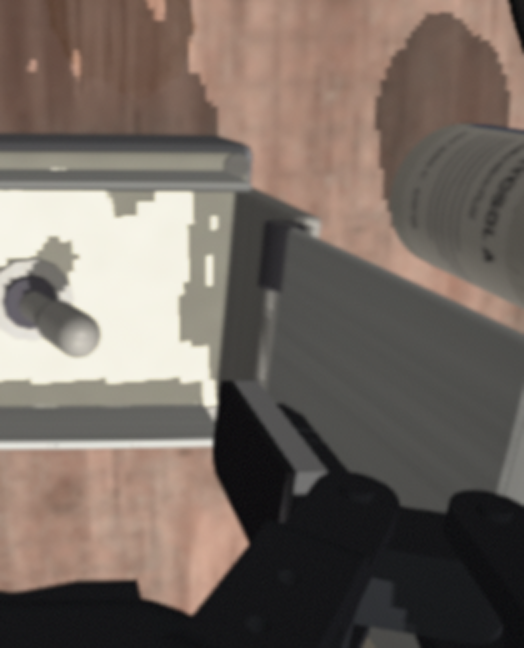

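View pics/s11.png

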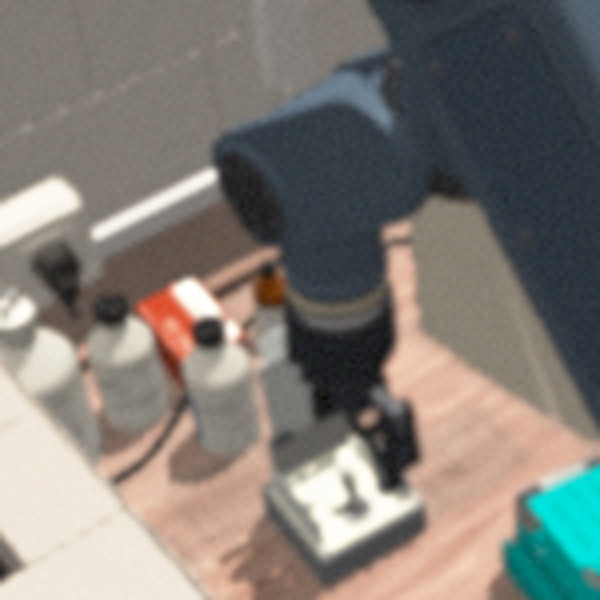

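```bash
python3 -m jog '{"linear":[[0.5,-0.1,0],[1.0,-0.2,0],[1.5,-0.3,0],[2.0,-0.3,0],[2.5,-0.3,0],[2.9,-0.3,0],[2.9,-0.3,0]],"twist":[0,0,0,0,0,0,0],"claw":[1,1,1,1,1,1,1]}'; python3 - <<'E'
from h import *
snap("wrist","pics/w12.png",(250,60,512,384),2);snap("scene","pics/s12.png",(150,150,250,250),6)
go([.637,.177,.1],-.08)
E
```

```text
t: 14.33
tcp_pos: [0.595, 0.1801, 0.0745]
tool_rot: [-0.518, -0.481, 0.52, -0.479]
force: [-3.1, 0.6, -1.3]
finger_gap: 1.0
t 14.43 pos [0.5956 0.1802 0.0754] yawY -0.078 F [-1.6  0.  -1. ] gap 1.0
lin cm [-2.47  4.15 -0.01]
twist(about tool x, down) 0.002 q6 0.192
```

View pics/w12.png

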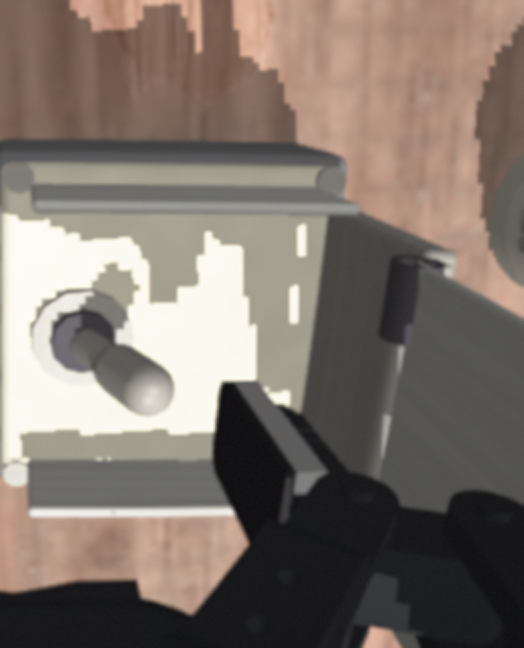

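View pics/s12.png

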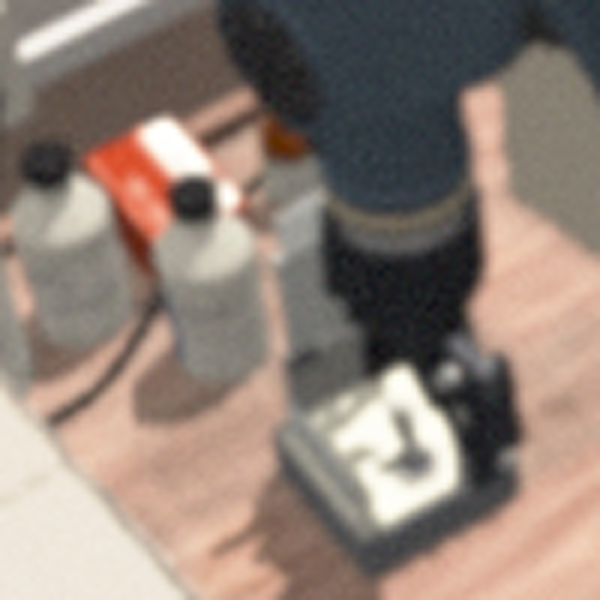

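```bash
python3 -m jog '{"linear":[[0.5,0,0],[1.0,0,0],[1.5,0,0],[1.9,0,0],[2.0,0,0],[2.0,-0.3,0],[2.0,-0.6,0],[2.0,-0.9,0],[2.0,-1.2,0],[2.0,-1.5,0],[2.0,-1.8,0],[2.0,-2.1,0],[2.0,-2.4,0],[2.0,-2.7,0],[2.0,-2.7,0]],"twist":[0,0,0,0,0,0,0,0,0,0,0,0,0,0,0],"claw":[1,1,1,1,1,1,1,1,1,1,1,1,1,1,1]}'; python3 - <<'E'
from h import *
snap("wrist","pics/w13.png",(250,60,512,384),2);snap("scene","pics/s13.png",(150,150,250,250),6)
go([.637,.177,.1],-.08)
E
```

```text
t: 15.68
tcp_pos: [0.569, 0.1824, 0.0565]
tool_rot: [-0.519, -0.48, 0.519, -0.48]
force: [0.2, -0.5, 2.5]
finger_gap: 0.999
t 15.78 pos [0.569  0.1824 0.0564] yawY -0.078 F [-1.1  0.1  2.1] gap 1.0
lin cm [-4.36  6.82  0.01]
twist(about tool x, down) 0.002 q6 0.201
```

View pics/w13.png

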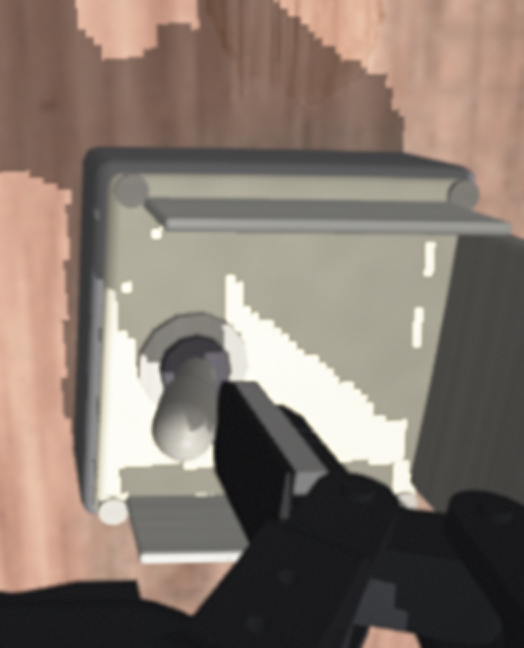

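View pics/s13.png

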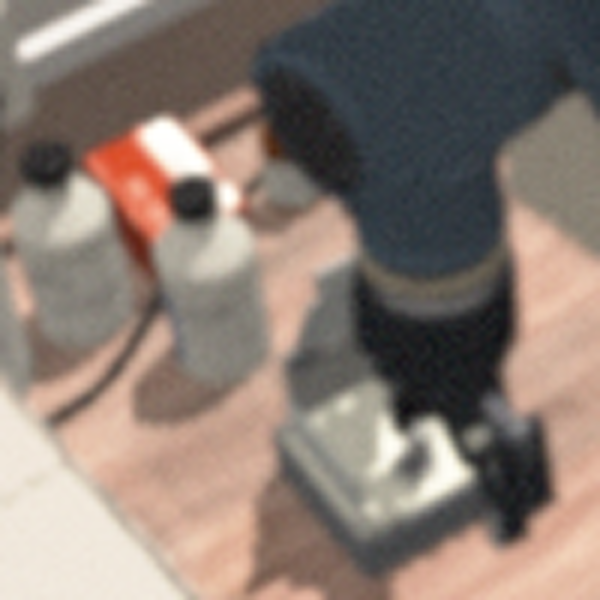

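The toggle is moving with the finger (tip now at wrist (341,277)) and the cover is still open. Pulling it on to the stop.

```bash
python3 -m jog '{"linear":[[0,-0.2,0],[0,-0.4,0],[0,-0.6,0],[0,-0.6,0]],"twist":[0,0,0,0],"claw":[1,1,1,1]}';python3 -m jog '{"linear":[[0,-0.2,0],[0,-0.4,0],[0,-0.4,0]],"twist":[0,0,0],"claw":[1,1,1]}'; python3 - <<'E'
from h import *
s=snap("wrist","pics/w14.png",(250,60,512,384),2)
o=np.array([.637,.177,0]);R=Ro.from_euler('z',-.08).as_matrix()
for nm,p in(("on tip",(-.036,0,.08)),("upright",(-.0235,0,.082))): print(nm,(proj(s,o+R@np.array(p))-[250,60])*2)
go([.637,.177,.1],-.08)
E
```

```text
t: 16.12
tcp_pos: [0.568, 0.1827, 0.0569]
tool_rot: [0.522, 0.478, -0.517, 0.482]
force: [7.2, -2.0, -1.5]
finger_gap: 1.002
t: 16.37
tcp_pos: [0.5674, 0.183, 0.0576]
tool_rot: [0.524, 0.476, -0.515, 0.484]
force: [10.8, -1.9, -0.9]
finger_gap: 1.005
on tip [182.30401512 441.34356395]
upright [246.80960099 445.05093095]
t 16.42 pos [0.5674 0.183  0.0577] yawY -0.078 F [11.5 -1.5 -1.6] gap 1.0
lin cm [-4.11  7.05  0.04]
twist(about tool x, down) 0.002 q6 0.205
```

View pics/w14.png

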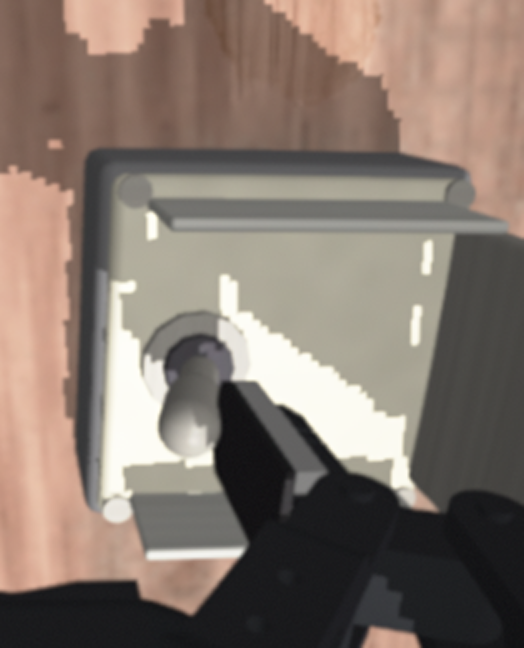

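The toggle tip at crop (182,445) matches the predicted on position (182,441), and 11 N says it is at the stop. Easing off, rising above the toggle, then backing out towards the robot so the cover drops.

```bash
python3 -m jog '{"linear":[[0,0.3,0],[0,0.6,0],[-0.5,0.8,0],[-1.2,0.8,0],[-2,0.8,0],[-2.8,0.8,0],[-3.4,0.8,0],[-3.4,0.6,0],[-3.4,0,0],[-3.4,-0.6,0],[-3.4,-1.2,0],[-3.4,-1.8,0],[-3.4,-2.4,0],[-3.4,-3,0],[-3.4,-3.6,0],[-3.4,-4.2,0],[-3.4,-4.8,0],[-3.4,-5.4,0],[-3.4,-6.0,0]],"twist":[0,0,0,0,0,0,0,0,0,0,0,0,0,0,0,0,0,0,0],"claw":[1,1,1,1,1,1,1,1,1,1,1,1,1,1,1,1,1,1,1]}'; python3 - <<'E'
from h import *
s=snap("wrist","pics/w15.png")
go([.49,.189,.25],-.08)
E
```

```text
t: 18.0
tcp_pos: [0.4996, 0.1879, 0.0905]
tool_rot: [0.519, 0.48, -0.519, 0.48]
force: [-0.1, 0.4, -0.2]
finger_gap: 1.001
t 18.05 pos [0.4976 0.1879 0.0903] yawY -0.078 F [-1.2 -0.2 -0.1] gap 1.0
lin cm [-15.97  -0.8   -0.04]
twist(about tool x, down) 0.002 q6 0.228
```

View pics/w15.png

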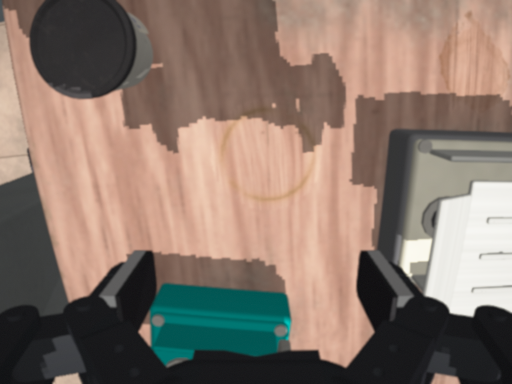

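```bash
python3 -m jog '{"linear":[[0,-0.4,0],[0,-0.8,0],[-1,-1,0],[-3,-1,0],[-5,-1,0],[-8,-1,0],[-11,-1,0],[-14,-1,0],[-16,-1,0],[-16,-1,0],[-16,-1,0],[-16,-1,0]],"twist":[0,0,0,0,0,0,0,0,0,0,0,0],"claw":[1,1,1,1,1,1,1,1,1,1,1,1]}'; python3 - <<'E'
from ov import *
draw("wrist",(.637,.177),-.08,(325,100,485,235),5,"pics/o3.png")
draw("top",(.637,.177),-.08,(165,145,235,205),9,"pics/o4.png")
snap("scene","pics/s16.png");snap("top","pics/t16.png");
print(manip.sense())
E
```

```text
t: 19.05
tcp_pos: [0.489, 0.1884, 0.25]
tool_rot: [-0.519, -0.48, 0.519, -0.48]
force: [0.1, 0.2, -0.4]
finger_gap: 1.004
{'t': 19.25, 'q': array([ 1.54375996e-01,  3.70764687e-01,  1.66140385e+00, -2.81459390e-05,
        1.11242306e+00,  2.32498829e-01]), 'qd': array([-1.62693748e-03,  1.75211506e-03, -6.66835680e-03,  5.29932093e-05,
        1.23416195e-03, -1.66457050e-04]), 'tau': array([ 2.53424188e-02, -3.60175323e+01, -1.67989951e+01,  1.36386443e-04,
        1.27120066e-02,  6.70772374e-05]), 'tcp_pos': array([0.48895255, 0.1884163 , 0.24900114]), 'tool_rot': array([-0.51825591, -0.48067979,  0.52002561, -0.47951133]), 'force': array([0.33181039, 0.55881106, 0.24813184]), 'ft_torque': array([ 0.03586737, -0.02017601,  0.03423681]), 'finger_gap': 1.000315103730744}
```

View pics/o3.png

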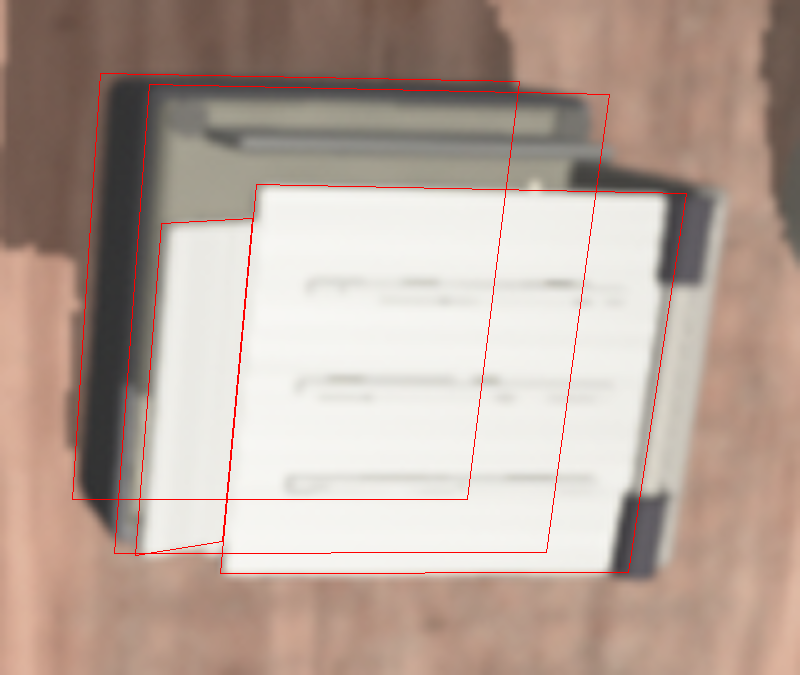

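View pics/t16.png

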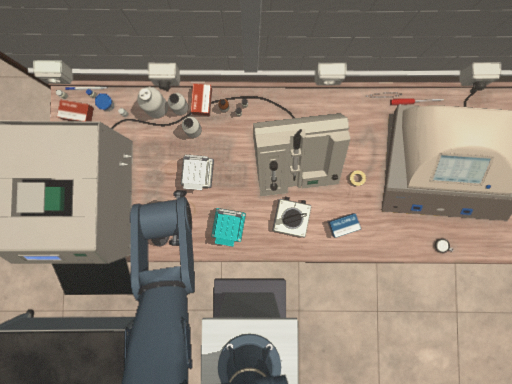

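View pics/s16.png

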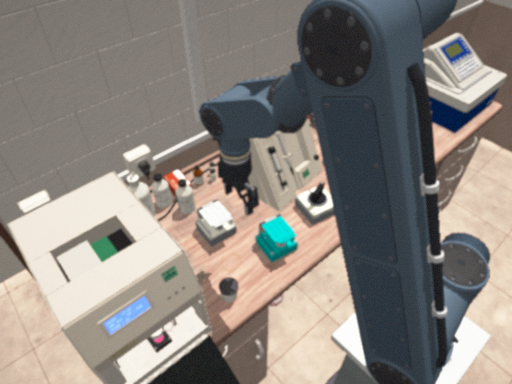

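The overlay again fits the shut cover as it did at the start. The handle is on, the cup, bottle and carton stand where they were, and the arm is clear with no force reading. Handing in.

```bash
python3 -c "
from station import manip
print(manip.sign_off())"
```

```text
the job is handed in; nothing more can be done
None
```

The dispenser is set up as asked and handed in at about 19 s of the 54 s allowed; no verdict was reported.

- **Isolator:** I gripped the bar handle and turned it clockwise until it pressed on its stop (1.6 N m at the wrist). After release, the wrist view put it at about 1.06 rad.
- **Cover and toggle:** I lifted the guard cover with the back of one finger and let it lean on the gripper. The same finger then pulled the toggle to the front until it resisted with about 11 N. In the picture its tip lay within about 2 px of the predicted on position, with the cover still open.
- **Cover shut:** I backed the finger out over the toggle, and the cover dropped. Its outline matches the model of the shut cover as it did before I touched it.
- **Last checks:** The cup, bottle and carton look unmoved by eye. The arm stands clear, with force readings near zero.

I could not check the toggle again after the cover closed over it; its position rests on the view just before I backed the finger out. No check failed or disagreed.

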